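# Find the free vial by feel and press the swab home

## Task

Take the capped swab out of its stand and put it, tip first, into the one vial of the block that lets it go all the way down; the three look alike, and two are blocked inside, so find the free one by feel. The free vial is stiff: press the swab down until it is fully home, with its cap sunk in the vial's mouth. Do not disturb the small bottle, the filter disc or the pen.

Things in the scene. Friction and masses are not known exactly. Their poses are not given: they have to be found in the camera images.
- swab: Loose swab, 30 g, 84 mm long: a stiff white rod 7 mm in diameter and 62 mm long with a rounded tip, topped by a grey cylindrical cap 14 mm in diameter and 22 mm tall. Origin at the rod's tip, z along the rod towards the cap. At the start it stands in the stand's hole with 1 mm of play all round, tip 5 mm above the bench, cap top 89 mm above the bench.
- swab_tip (a point): the rod's free lower end
- swab_top (a point): centre of the cap's flat top, 84 mm from the tip
- stand: Fixed grey block 54 x 54 x 45 mm with one upright hole, 9 mm in diameter and 40 mm deep, in its middle. Origin: centre of its underside, on the bench; z up.
- block: Fixed aluminium block, 58 (x) x 172 (y) x 46 mm tall, with three equal upright white vials 52 mm apart along its y axis, which rise to 92 mm above the bench. Origin: centre of its underside; z up. Nothing shows which vial is free. Each vial's outer diameter at the mouth is 27 mm; inside, the mouth is 18 mm wide and 22 mm deep, then a funnel 6 mm tall narrows to a bore 9.5 mm wide.
- mouth_1 (a point): centre of the open top of the first vial (at the +y end of the block), 92 mm above the bench; z up. In every vial something lies across the bore 60 mm below this point, where the rod's tip meets it with the cap still wholly above the mouth. In two vials (any two) it is a fixed stop that never yields.
- mouth_2 (a point): the same point of the middle vial. In the free vial, whichever it is, a stiff sliding wad lies there instead: it yields at about 8 N, slides 22 mm down and stays where it is pushed. At its end the rod's tip is 82 mm below the mouth and the cap's top 2 mm above the mouth.
- mouth_3 (a point): the same point of the last vial. The last stretch leaves too little of the cap to grip: it is pressed down from above, for instance with the shut fingertips.
- small_bottle: Loose small bottle with a screw cap, 36 mm in diameter, 70 mm tall, near the stand; leave alone. Origin: centre of its underside.
- filter_disc: Loose white filter disc 48 mm across, 46 mm tall, near the block; leave alone. Origin: centre of its underside.
- pen: Loose felt marker 16 x 130 x 18 mm lying along its y axis in front of the stand; leave alone. Origin: centre of its underside.
There are look-alikes about, which are no part of the job. Several things have the shape of the stand; the one meant has the colours described above.

How it is judged:
On the way, in this order (a step that is already met when the one before it is completed fails the run):
1. the swab is lifted clear of its stand (z of swab_tip in the frame of stand above 0.05 m), for 0.1 s.
2. the swab's tip is down inside one of the vials (((z of swab_tip in the frame of mouth_1 below -0.04 m and horizontal distance between swab_tip and mouth_1 below 0.008 m) or (z of swab_tip in the frame of mouth_2 below -0.04 m and horizontal distance between swab_tip and mouth_2 below 0.008 m) or (z of swab_tip in the frame of mouth_3 below -0.04 m and horizontal distance between swab_tip and mouth_3 below 0.008 m))), for 0.1 s.
At the end, for the whole second after the job is handed in: The swab stands at rest and upright (within 0.12 rad) in one vial, its tip at least 79 mm below the vial's mouth (bottom at 82 mm) and within 5 mm of its axis, released (((z of swab_tip in the frame of mouth_1 below -0.079 m and horizontal distance between swab_tip and mouth_1 below 0.005 m) or (z of swab_tip in the frame of mouth_2 below -0.079 m and horizontal distance between swab_tip and mouth_2 below 0.005 m) or (z of swab_tip in the frame of mouth_3 below -0.079 m and horizontal distance between swab_tip and mouth_3 below 0.005 m)) and angle between swab's own z axis and vertical below 0.12 rad and linear speed of swab below 0.02 m/s); the robot touches nothing.
It fails at once if the small bottle is shifted by more than 30 mm (distance of small_bottle from where it was at the start of the episode above 0.03 m).
It fails at once if the filter disc is shifted by more than 30 mm (distance of filter_disc from where it was at the start of the episode above 0.03 m).
It fails at once if the pen is shifted by more than 30 mm (distance of pen from where it was at the start of the episode above 0.03 m).
It also fails if it takes over 58 s, if anything falls off the work surface, if the arm or the gripper's body presses on something with over 40 N, if the wrist force passes 120 N, or if a joint passes its speed limit or range.

## Robot

A 6-joint arm with a two-finger parallel gripper is mounted at the origin on a cart in front of the work surface, level with it; the furniture and walls round the work are solid. World frame = base frame: x ahead of the robot, y to its left, z up, the work surface at z = 0. Lengths are in m, angles in rad, forces in N, time in s.
With the tool pointing down it reaches from about 0.275 to 0.85 m from the base axis. Payload 5.2 kg.
Tool frame: the origin (TCP) lies on the front face of the gripper's body, between the roots of the fingers; the fingertips stand 73 mm ahead of it and the grasp point (between the pads) lies 54 mm ahead of it; z points along the fingers, y is the direction in which the jaws open and shut (so a half turn about z gives the same grasp; the last joint's range is limited). The gripper opens to 85 mm and grips with 20 to 120 N. Pads are 22 mm wide; open, the fingers measure 114 mm over their backs; the gripper's body (76 mm by 85 mm) begins 54 mm behind the grasp point. The pads swing forward as they close: fully open they stand 13 mm farther back than shut.
Start: joints at [-1.445, 0.259, 1.535, -0, 1.348, -0.203], TCP at [0.178, -0.521, 0.304] pointing down, gripper open.
Joint ranges: [-3.14, 3.14], [-0.91, 2.08], [0.19, 2.58], [-1.22, 4.36], [0.22, 2.71], [-3.12, 3.12]. Speed limits (rad/s): [2.57, 2.57, 3.14, 3.14, 3.14, 3.14].

## Interface

Orientations are given as a unit quaternion [w, x, y, z].
In Python, from cell import robot gives the robot as it stands.
- The arm moves only by the shell command python3 -m crank 'ROWS' [FORCE]. ROWS is JSON, a list of rows, each a list of 3 entries, a list of its own where there are three numbers: the shift along the tool's x, y, z in mm, then the turn about the tool's z in rad, then the finger opening in mm, from 0 to 85.4. In form: [[[x, y, z], turn, grip], ...]. A call has 1 to 10 rows; each row is the pose to reach, as a shift and turn from the pose commanded when the call began, along the tool's axes at that moment; what a row does not reach only later rows make up. A row lasts 1/12 s, in which the tool goes at most 41.7 mm and 7.16 degrees, less where a joint would pass 70% of its speed; a pose out of reach is approached as far as the arm can. A call with a gripper value outside its range is refused whole. The fingers move at their own pace and stop on an object; FORCE is the grip in N (left out, the last holds). Time passes only in rows, so rows that repeat a pose let the fingers close. It gives the time, the measured TCP pose, the force and the opening at its end, in the units of the state.
- robot.get_obs(): the state, without advancing time (a new reading comes with each control period).
- robot.get_image(name): name is "scene" or "top" or "wrist"; returns the picture (420x560x3 uint8, red, green, blue); there is no depth.
- robot.camera_info(name): a dict with "fovy" (degrees; the focal length in pixels is half the picture's height over the tangent of half this angle, whatever the lens; pixels are square), "cx", "cy" (the principal point, pixels), "extrinsics" (4x4, takes a point from camera to world coordinates). Camera axes: x right, y up, looking along -z (the intrinsics and any distortion apply to the point x, -y, -z); pixel columns grow to the right and rows downward; lengths in m; the calibration is good to about 2 mm. A picture is of the moment at which its call begins: read the wrist's pose just before it. camera_info takes no time and is no camera call; for the wrist camera it gives the pose at the moment of the call.
- robot.close_job(): hands the job in, once; it reports no verdict.
The state is a dict: "time_s": time; "joint_pos": joint angles; "joint_vel": joint speeds; "effort": joint torques, N m; "tcp_pos": TCP position; "tool_rot": TCP orientation; "force": force on the tool from outside, world axes, zero at the start; "ft_torque": the same for the moment, N m; "opening": opening from 0.0 (shut) to 1.0 (fully open).
Only numpy, scipy, OpenCV 4.12 (cv2) and the standard library are available. Lean on these libraries where they do the work, as an engineer would, in place of code of your own. Each camera call takes 0.05 s, during which the arm holds its last target.

## Working session

There is one attempt and no reset: what is moved stays moved. The work goes in short steps, Python scripts to look and compute and a shell command to move; the robot and the scene stay as the last step left them, time stands still between calls to the robot, and variables do not carry over. Pictures are saved under pics/ and viewed, and the job is handed in when it is done.

```bash
ls; mkdir -p pics
python3 - <<'E'
from cell import robot
import cv2,json
o=robot.get_obs();print({k:o[k] for k in ('time_s','tcp_pos','tool_rot','force','opening')})
for n in("scene","top","wrist"):
    print(n,robot.camera_info(n))
    cv2.imwrite(f"pics/{n}0.png",robot.get_image(n)[:,:,::-1])
E
```

```text
pics
{'time_s': 0.0, 'tcp_pos': array([ 0.17757459, -0.52010309,  0.303044  ]), 'tool_rot': array([-9.44906584e-04,  9.86516360e-01,  1.63659943e-01,  3.36906009e-05]), 'force': array([-0.80417285, -0.29799307,  0.56606379]), 'opening': 1.0015381986486211}
scene {'fovy': 50.71159060042135, 'cx': 291.2598565605661, 'cy': 208.12653267321892, 'extrinsics': array([[-0.57527159,  0.55914214, -0.59701145, -0.13588937],
       [-0.81796141, -0.39441606,  0.4187781 ,  0.50657855],
       [-0.00131442,  0.72924347,  0.68425305,  0.80272412],
       [ 0.        ,  0.        ,  0.        ,  1.        ]])}
top {'fovy': 49.25138968418183, 'cx': 281.21857912756974, 'cy': 215.87590654535268, 'extrinsics': array([[ 0.00228061,  0.98315779, -0.18274451,  0.3052021 ],
       [-0.9996542 ,  0.00702883,  0.02533937,  0.0619087 ],
       [ 0.02619708,  0.18262353,  0.98283384,  0.9770245 ],
       [ 0.        ,  0.        ,  0.        ,  1.        ]])}
wrist {'fovy': 59.80120867140377, 'cx': 273.7963565534272, 'cy': 211.8802007651947, 'extrinsics': array([[ 0.32248682,  0.91164667,  0.25475988,  0.24260109],
       [-0.94657295,  0.31097916,  0.08539094, -0.49881218],
       [-0.00137865, -0.26868627,  0.96322676,  0.37359583],
       [ 0.        ,  0.        ,  0.        ,  1.        ]])}
```

View pics/scene0.png

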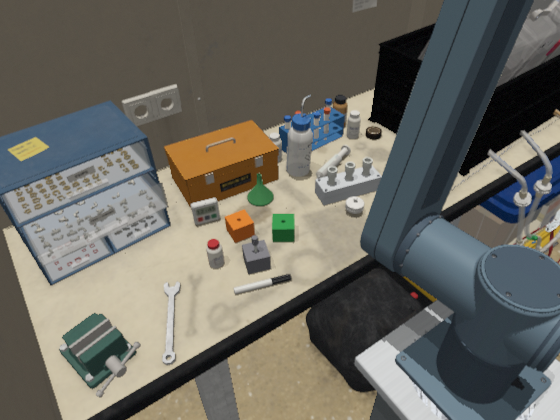

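View pics/top0.png

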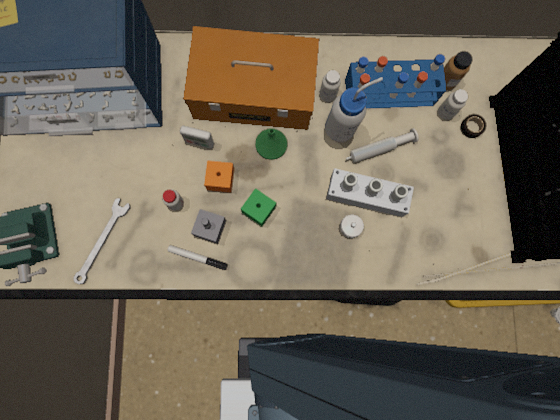

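View pics/wrist0.png

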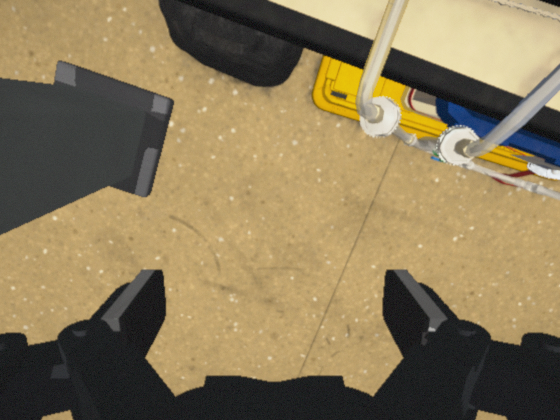

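The top view shows the grey stand with the swab at about (208,224). The block's vials are at about (350,181), (375,187) and (400,192), the filter disc is at (352,227) and the pen at (198,257). I'll enlarge these areas for exact pixels.

Run:
```python
import cv2,numpy as np
t=cv2.imread('pics/top0.png');s=cv2.imread('pics/scene0.png')
def crop(im,x,y,w,h,k): return cv2.resize(im[y:y+h,x:x+w],None,fx=k,fy=k,interpolation=cv2.INTER_CUBIC)
a=crop(t,320,160,100,75,6); b=crop(t,150,180,100,75,6)
cv2.imwrite('pics/c1.png',a);cv2.imwrite('pics/c2.png',b)
cv2.imwrite('pics/c3.png',crop(s,310,150,80,60,8));cv2.imwrite('pics/c4.png',crop(s,200,225,80,60,8))
```

```text
(no output)
```

View pics/c1.png

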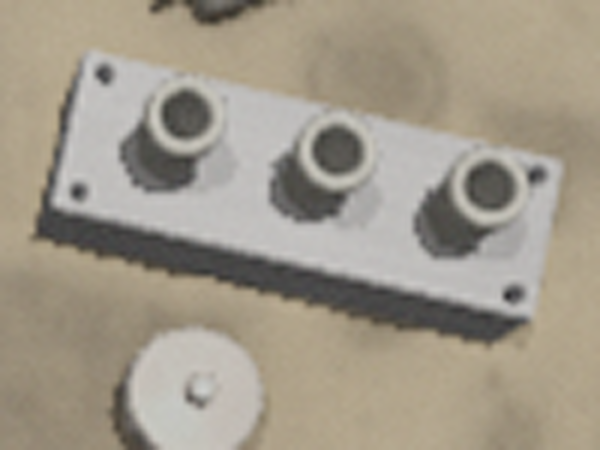

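View pics/c2.png

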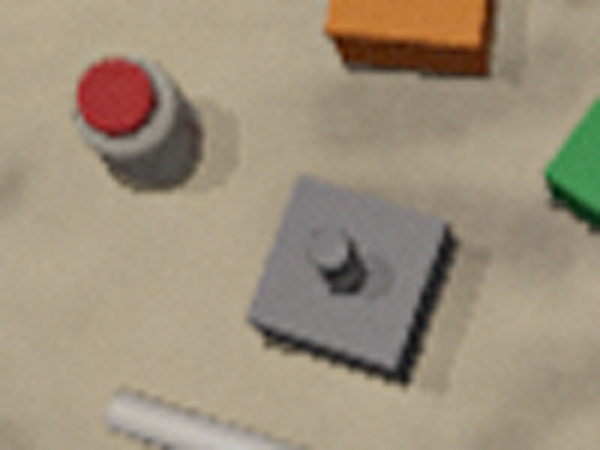

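View pics/c3.png

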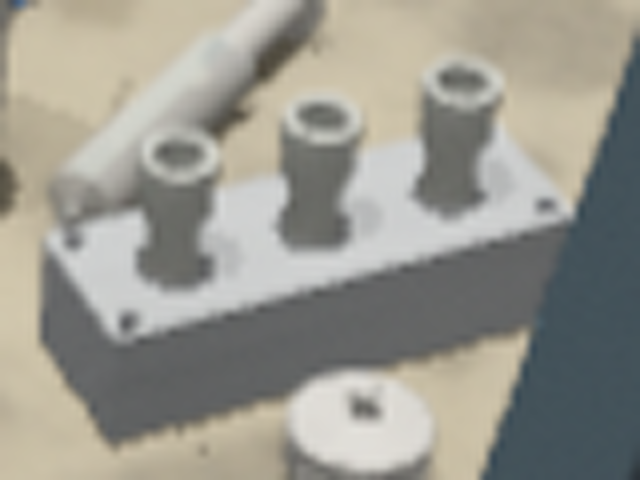

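View pics/c4.png

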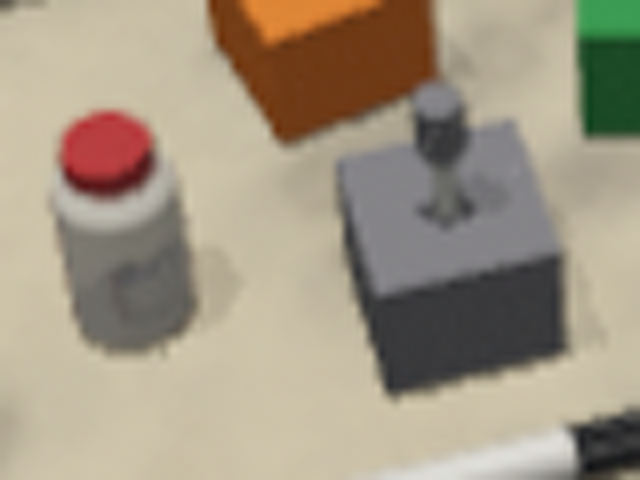

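```bash
cat > h.py <<'E'
import numpy as np,cv2
from cell import robot
def plane(name,uv,z,ci=None):
    c=ci or robot.camera_info(name);f=210/np.tan(np.radians(c['fovy']/2))
    E=c['extrinsics'];d=E[:3,:3]@np.array([(uv[0]-c['cx'])/f,-(uv[1]-c['cy'])/f,-1.])
    o=E[:3,3];return o+d*(z-o[2])/d[2]
E
python3 - <<'E'
from h import *
T=lambda u,v,X,Y,k:(X+(u+.5)/k-.5,Y+(v+.5)/k-.5)
t1=[T(u,v,320,160,6) for u,v in[(186,115),(337,151),(489,187)]]
s1=[T(u,v,310,150,8) for u,v in[(180,155),(320,116),(461,80)]]
for a,b in zip(t1,s1): print('mouth',plane('top',a,.092).round(4),plane('scene',b,.092).round(4))
print('cap',plane('top',T(329,244,150,180,6),.089).round(4),plane('scene',T(438,100,200,225,8),.089).round(4))
q=[plane('top',T(u,v,150,180,6),.045) for u,v in[(304,178),(453,228),(400,370),(250,320)]]
print('stand',np.round(q,4),np.mean(q,0).round(4))
q=[plane('scene',T(u,v,200,225,8),.045) for u,v in[(340,160),(512,122),(560,250),(382,292)]]
print('stand sc',np.round(q,4),np.mean(q,0).round(4))
q=[plane('top',T(u,v,320,160,6),.046) for u,v in[(88,53),(560,162),(533,315),(55,208)]]
print('block',np.round(q,4),np.mean(q,0).round(4))
print('disc',plane('top',T(196,390,320,160,6),.046),'bottle',plane('top',T(117,95,150,180,6),.07))
print('pen',plane('top',(170,249),.018),plane('top',(227,265),.018))
for n in[(235,200),(219,176),(258,207)]:print(plane('top',n,.045))
for c in('top','scene'):
  import numpy as np
E
```

```text
mouth [ 0.5464 -0.0998  0.092 ] [ 0.5446 -0.0999  0.092 ]
mouth [ 0.5345 -0.1501  0.092 ] [ 0.5342 -0.1504  0.092 ]
mouth [ 0.5226 -0.2006  0.092 ] [ 0.5221 -0.2013  0.092 ]
cap [0.4605 0.1896 0.089 ] [0.4576 0.1898 0.089 ]
stand [[0.4912 0.2052 0.045 ]
 [0.4741 0.1536 0.045 ]
 [0.4249 0.1704 0.045 ]
 [0.4417 0.2219 0.045 ]] [0.458  0.1878 0.045 ]
stand sc [[0.4903 0.2056 0.045 ]
 [0.4743 0.1573 0.045 ]
 [0.4255 0.1725 0.045 ]
 [0.4411 0.2211 0.045 ]] [0.4578 0.1891 0.045 ]
block [[ 0.5812 -0.0741  0.046 ]
 [ 0.5431 -0.2398  0.046 ]
 [ 0.4883 -0.2275  0.046 ]
 [ 0.525  -0.0615  0.046 ]] [ 0.5344 -0.1507  0.046 ]
disc [ 0.46104095 -0.10914458  0.046     ] bottle [0.51422531 0.26497981 0.07      ]
pen [0.41150143 0.26935784 0.018     ] [0.37869408 0.14985699 0.018     ]
[0.5113625  0.13401601 0.045     ]
[0.56258606 0.1685405  0.045     ]
[0.49688373 0.08610666 0.045     ]
```

```bash
cat >> h.py <<'E'
from scipy.spatial.transform import Rotation as R
def to(x,y,z,yaw=None):
    o=robot.get_obs();M=R.from_quat(np.array(o['tool_rot'])[[1,2,3,0]]).as_matrix()
    d=M.T@(np.array([x,y,z])-o['tcp_pos'])*1000
    print('t',round(o['time_s'],2),'tcp',o['tcp_pos'].round(4),'F',o['force'].round(1),'open',round(o['opening'],3),'shift mm',d.round(1),'yaw x',np.degrees(np.arctan2(M[1,0],M[0,0])).round(1),'tilt',np.degrees(M[:2,2]).round(2),'j',o['joint_pos'].round(2))
E
python3 -c "
from h import *
to(.459,.1895,.19)"
python3 -m crank '[[[240,-281,30],0,85],[[240,-281,30],0,85],[[240,-281,30],0,85],[[240,-281,30],0,60],[[240,-281,30],0,60],[[240,-281,30],0,60],[[240,-281,30],0,50],[[240,-281,30],0,50],[[240,-281,30],0,50],[[240,-281,30],0,45]]' 60
python3 -c "
from h import *
to(.459,.1895,.19)"
```

```text
t 0.15 tcp [ 0.1776 -0.5202  0.3033] F [-0.2 -0.1  0.6] open 0.997 shift mm [ 495.5 -580.7  114.2] yaw x 18.8 tilt [-0.01  0.08] j [-1.44  0.26  1.54  0.    1.35 -0.2 ]
time_s: 0.98
tcp_pos: [0.3146, -0.1707, 0.2731]
tool_rot: [-0.002, 0.986, 0.167, 0.0]
force: [-0.8, -1.5, -0.7]
opening: 0.527
t 0.98 tcp [ 0.3146 -0.1707  0.2731] F [-0.8 -1.5 -0.7] open 0.527 shift mm [ 254.7 -292.3   84.5] yaw x 19.2 tilt [-0.02  0.24] j [-0.81 -0.07  1.99  0.    1.23  0.42]
```

```bash
python3 -m crank '[[[254,-295,60],0,45],[[254,-295,60],0,45],[[254,-295,60],0,45],[[254,-295,60],0,45],[[254,-295,60],0,45],[[254,-295,60],0,45],[[254,-295,60],0,45],[[254,-295,60],0,45],[[254,-295,60],0,45],[[254,-295,60],0,45]]' 
python3 -m crank '[[[0,0,0],0,45],[[0,0,0],0,45],[[0,0,0],0,45]]' 
python3 -c "
from h import *
to(.459,.1895,.19)
c=robot.camera_info('wrist');print(c)
cv2.imwrite('pics/w1.png',robot.get_image('wrist')[:,:,::-1])"
```

```text
time_s: 1.82
tcp_pos: [0.4603, 0.1877, 0.213]
tool_rot: [-0.001, 0.986, 0.165, 0.0]
force: [0.7, 0.0, 0.3]
opening: 0.525
time_s: 2.07
tcp_pos: [0.4589, 0.1834, 0.2136]
tool_rot: [0.0, 0.987, 0.164, -0.001]
force: [-0.6, -0.9, 0.2]
opening: 0.528
t 2.07 tcp [0.4589 0.1834 0.2136] F [-0.6 -0.9  0.2] open 0.528 shift mm [ 2.1 -5.8 23.6] yaw x 18.8 tilt [-0.06 -0.04] j [ 0.15  0.24  1.79 -0.    1.11  1.4 ]
{'fovy': 59.80120867140377, 'cx': 273.7963565534272, 'cy': 211.8802007651947, 'extrinsics': array([[ 3.22648675e-01,  9.11352192e-01,  2.55607148e-01,
         5.23933631e-01],
       [-9.46518641e-01,  3.10506057e-01,  8.76838154e-02,
         2.04898335e-01],
       [ 5.43269639e-04, -2.70227997e-01,  9.62796206e-01,
         2.83953457e-01],
       [ 0.00000000e+00,  0.00000000e+00,  0.00000000e+00,
         1.00000000e+00]])}
```

View pics/w1.png

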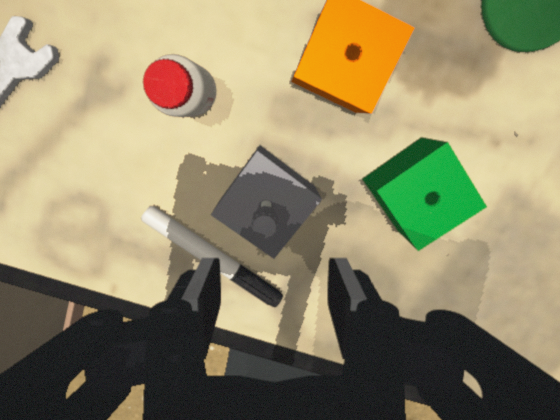

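Run:
```python
import cv2
t=cv2.imread('pics/w1.png');im=cv2.resize(t[185:265,220:320],None,fx=7,fy=7,interpolation=cv2.INTER_CUBIC)
cv2.imwrite('pics/w1c.png',cv2.convertScaleAbs(im,alpha=1.8))
```

```text
(no output)
```

View pics/w1c.png

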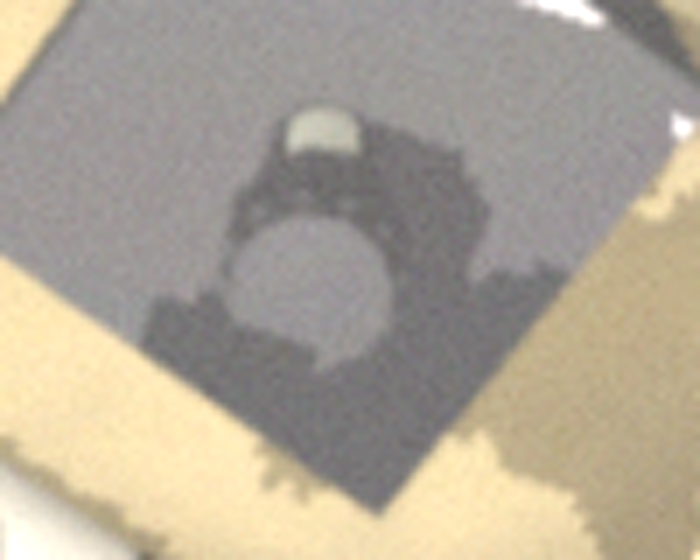

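```bash
python3 -c "
from h import *
print(plane('wrist',(264.3-.43,227.3-.43),.089))
to(.459,.1895,.146)"
```

```text
[0.46214482 0.18926189 0.089     ]
t 2.12 tcp [0.4589 0.183  0.2139] F [-0.3 -0.   0. ] open 0.531 shift mm [ 2.2 -6.1 67.9] yaw x 18.8 tilt [-0.03 -0.03] j [ 0.15  0.24  1.79 -0.    1.11  1.4 ]
```

```bash
python3 -m crank '[[[3,-6,10],0,45],[[3,-6,30],0,45],[[3,-6,50],0,45],[[3,-6,65],0,45],[[3,-6,73],0,45],[[3,-6,73],0,45],[[3,-6,73],0,45],[[3,-6,73],0,45]]' 60
python3 -c "
from h import *
to(.459,.1895,.141)"
```

```text
time_s: 2.78
tcp_pos: [0.4607, 0.1906, 0.1417]
tool_rot: [-0.0, 0.987, 0.163, 0.001]
force: [0.2, -1.1, 1.2]
opening: 0.526
t 2.78 tcp [0.4607 0.1906 0.1417] F [ 0.2 -1.1  1.2] open 0.526 shift mm [-2.   0.5  0.7] yaw x 18.8 tilt [0.09 0.02] j [0.17 0.34 1.87 0.   0.93 1.41]
```

```bash
python3 -m crank '[[[0,0,0.5],0,30],[[0,0,0.5],0,20],[[0,0,0.5],0,8],[[0,0,0.5],0,8],[[0,0,0.5],0,8],[[0,0,0.5],0,8],[[0,0,0.5],0,8],[[0,0,0.5],0,8]]' 60
python3 -c "
from h import *
to(.459,.1895,.141)
cv2.imwrite('pics/w2.png',robot.get_image('wrist')[:,:,::-1])"
```

```text
time_s: 3.45
tcp_pos: [0.4605, 0.1909, 0.1409]
tool_rot: [-0.0, 0.987, 0.164, 0.001]
force: [-1.0, -0.7, 6.0]
opening: 0.136
t 3.45 tcp [0.4605 0.1909 0.1409] F [-1.  -0.7  6. ] open 0.136 shift mm [-1.8  0.9 -0.1] yaw x 18.8 tilt [0.07 0.02] j [0.17 0.34 1.87 0.   0.93 1.41]
```

View pics/w2.png

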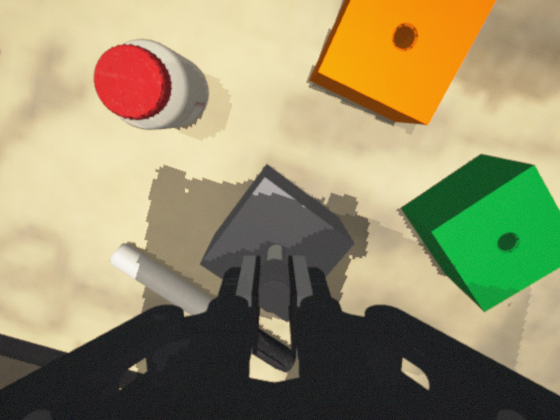

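```bash
python3 -m crank '[[[0,0,-10],0,8],[[0,0,-25],0,8],[[0,0,-50],0,8],[[0,0,-80],0,8],[[0,0,-110],0,8],[[0,0,-110],0,8],[[0,0,-110],0,8],[[0,0,-110],0,8]]' 60
python3 -c "
from h import *
to(.546,-.0998,.25)
for n in ('wrist','scene','top'):cv2.imwrite('pics/%s3.png'%n,robot.get_image(n)[:,:,::-1])"
```

```text
time_s: 4.17
tcp_pos: [0.4595, 0.1906, 0.2501]
tool_rot: [0.0, 0.987, 0.164, -0.0]
force: [0.2, -0.0, -1.4]
opening: 0.135
t 4.17 tcp [0.4595 0.1906 0.2501] F [ 0.2 -0.  -1.4] open 0.135 shift mm [-1.190e+01  3.028e+02  1.000e-01] yaw x 18.8 tilt [-0.05 -0.01] j [ 0.17  0.21  1.74 -0.    1.19  1.41]
```

View pics/wrist3.png

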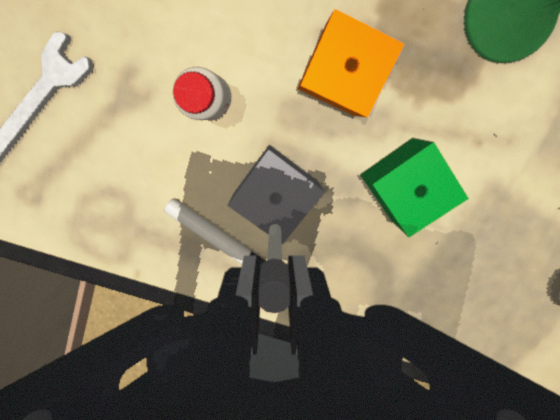

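View pics/scene3.png

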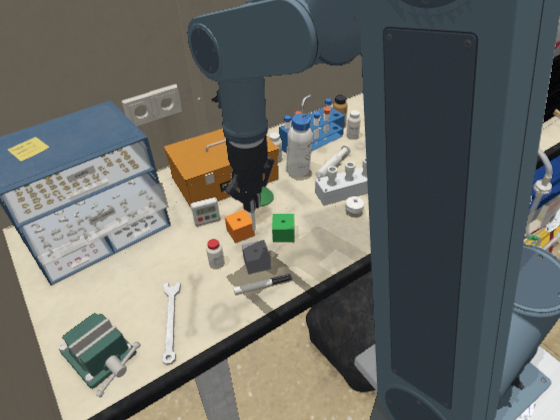

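Run:
```python
import cv2,numpy as np
a=cv2.resize(cv2.imread('pics/wrist3.png')[215:315,230:320],None,fx=5,fy=5,interpolation=cv2.INTER_CUBIC)
b=cv2.resize(cv2.imread('pics/scene3.png')[185:245,225:285],None,fx=8,fy=8,interpolation=cv2.INTER_CUBIC)
b=cv2.copyMakeBorder(b,0,20,0,0,0)
cv2.imwrite('pics/c5.png',cv2.convertScaleAbs(np.hstack([cv2.resize(a,(450,500)),b[:500,:340]]),alpha=1.5))
```

```text
(no output)
```

View pics/c5.png

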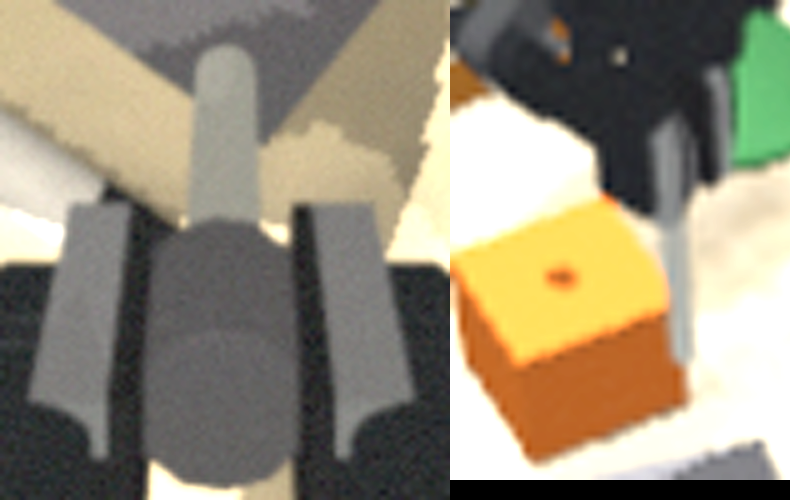

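```bash
python3 -c "
from h import *
print(plane('wrist',(274,296.2),.198),plane('wrist',(274.8,230),.1175))
# scene tip
print('scene tip',plane('scene',(225+(680-450+.5)/8-.5,185+352.5/8-.5),.117))
to(.546,-.0998,.25)"
```

```text
[0.46139932 0.19058223 0.198     ] [0.46025501 0.18967374 0.1175    ]
scene tip [0.45689572 0.19079148 0.117     ]
t 4.32 tcp [0.4592 0.1906 0.249 ] F [-0.2  0.2 -0.4] open 0.136 shift mm [-11.6 302.9  -1.1] yaw x 18.8 tilt [-0.18 -0.03] j [0.17 0.21 1.74 0.   1.19 1.41]
```

```bash
python3 -m crank '[[[-12,303,-5],0,8],[[-12,303,-5],0,8],[[-12,303,-5],0,8],[[-12,303,-5],0,8],[[-12,303,-5],0,8],[[-12,303,-5],0,8],[[-12,303,-5],0,8],[[-12,303,-5],0,8],[[-12,303,-5],0,8],[[-12,303,-5],0,8]]' 60
python3 -m crank '[[[0,0,0],0,8],[[0,0,0],0,8],[[0,0,0],0,8],[[0,0,0],0,8]]' 60
python3 -c "
from h import *
to(.5457,-.0998,.25)
for n in ('wrist','top'):cv2.imwrite('pics/%s4.png'%n,robot.get_image(n)[:,:,::-1])"
```

```text
time_s: 5.15
tcp_pos: [0.546, -0.1001, 0.254]
tool_rot: [-0.001, 0.987, 0.163, -0.001]
force: [-1.1, -0.9, -0.1]
opening: 0.133
time_s: 5.48
tcp_pos: [0.5464, -0.0986, 0.2556]
tool_rot: [-0.0, 0.986, 0.165, 0.0]
force: [0.1, -0.0, 0.0]
opening: 0.137
t 5.48 tcp [ 0.5464 -0.0986  0.2556] F [ 0.1 -0.   0. ] open 0.137 shift mm [-1.   1.   5.6] yaw x 18.9 tilt [0.   0.01] j [-0.38  0.3   1.59  0.    1.24  0.86]
```

View pics/wrist4.png

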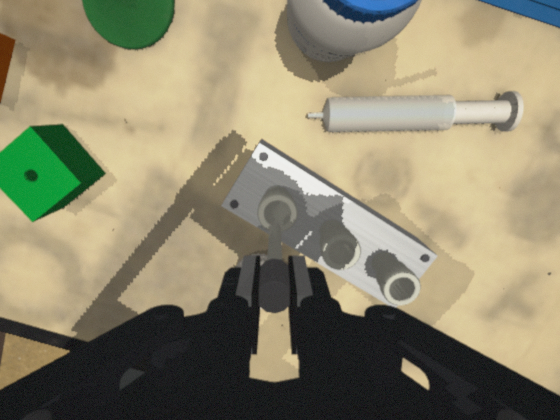

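```bash
python3 -c "
from h import *
im=cv2.imread('pics/wrist4.png')[180:310,225:435];cv2.imwrite('pics/c6.png',cv2.convertScaleAbs(cv2.resize(im,(798,494),interpolation=2),alpha=1.5))
for p in((277.5,210.5),(341,252),(402,289)):print(plane('wrist',p,.092))
"
```

```text
[ 0.55138898 -0.10068801  0.092     ]
[ 0.53756708 -0.15157608  0.092     ]
[ 0.5254601  -0.20277998  0.092     ]
```

View pics/c6.png

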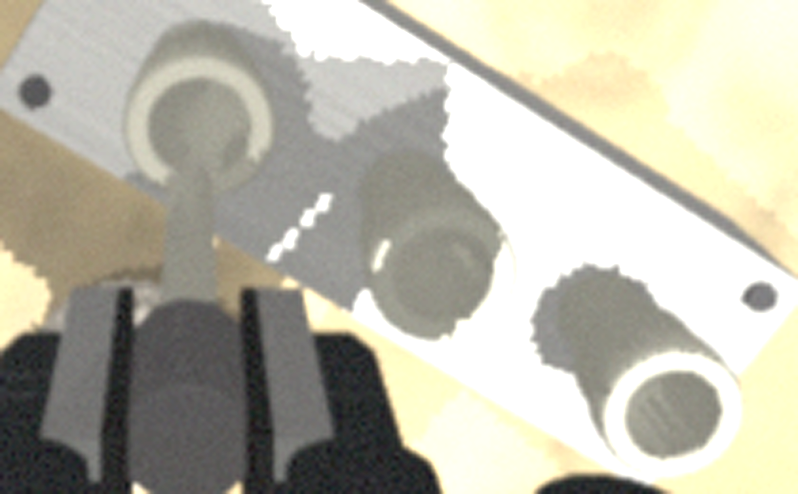

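```bash
python3 -m crank '[[[0.5,1,5],0,8],[[0.5,1,15],0,8],[[0.5,1,28],0,8],[[0.5,1,40],0,8],[[0.5,1,46],0,8],[[0.5,1,46],0,8]]' 60
python3 -c "
from h import *
to(.547,-.0998,.168)"
python3 -m crank '[[[0,0,4],0,8],[[0,0,8],0,8],[[0,0,11],0,8],[[0,0,14],0,8],[[0,0,14],0,8]]' 60
python3 -c "
from h import *
to(.547,-.0998,.168)"
```

```text
time_s: 6.08
tcp_pos: [0.5463, -0.1003, 0.2071]
tool_rot: [-0.001, 0.987, 0.164, -0.002]
force: [-0.2, 0.2, -0.5]
opening: 0.135
t 6.08 tcp [ 0.5463 -0.1003  0.2071] F [-0.2  0.2 -0.5] open 0.135 shift mm [ 1.  -0.1 39.1] yaw x 18.8 tilt [-0.22  0.09] j [-0.38  0.35  1.65  0.    1.14  0.86]
time_s: 6.5
tcp_pos: [0.5472, -0.1006, 0.195]
tool_rot: [-0.0, 0.987, 0.164, -0.0]
force: [-0.4, -0.6, -1.2]
opening: 0.136
t 6.5 tcp [ 0.5472 -0.1006  0.195 ] F [-0.4 -0.6 -1.2] open 0.136 shift mm [ 0.1 -0.8 27. ] yaw x 18.8 tilt [-0.03  0.01] j [-0.38  0.37  1.67  0.    1.11  0.86]
```

```bash
python3 -m crank '[[[0,0,4],0,8],[[0,0,8],0,8],[[0,0,12],0,8],[[0,0,16],0,8],[[0,0,20],0,8],[[0,0,20],0,8]]' 60
python3 -c "
from h import *
to(.547,-.0998,.168)"
python3 -m crank '[[[0,0,1],0,8],[[0,0,2],0,8],[[0,0,3],0,8],[[0,0,4],0,8],[[0,0,4],0,8],[[0,0,4],0,8]]' 60
python3 -c "
from h import *
to(.547,-.0998,.168)"
```

```text
time_s: 7.0
tcp_pos: [0.5469, -0.1005, 0.1743]
tool_rot: [-0.0, 0.987, 0.164, -0.001]
force: [-0.5, 1.2, -0.2]
opening: 0.134
t 7.0 tcp [ 0.5469 -0.1005  0.1743] F [-0.5  1.2 -0.2] open 0.134 shift mm [ 0.3 -0.6  6.3] yaw x 18.8 tilt [-0.09  0.04] j [-0.38  0.39  1.69  0.    1.06  0.86]
time_s: 7.5
tcp_pos: [0.5473, -0.1006, 0.1714]
tool_rot: [0.0, 0.987, 0.164, 0.0]
force: [0.1, 0.3, -1.3]
opening: 0.14
t 7.5 tcp [ 0.5473 -0.1006  0.1714] F [ 0.1  0.3 -1.3] open 0.14 shift mm [-0.  -0.9  3.4] yaw x 18.8 tilt [0. 0.] j [-0.38  0.39  1.69  0.    1.06  0.86]
```

Nearly at 60 mm depth; now small steps watching Fz.

```bash
for i in 1 2 3; do python3 -m crank '[[[0,0,1],0,8],[[0,0,2],0,8],[[0,0,2],0,8]]' 60 | grep -E "time|tcp_pos|force|open"; done
```

```text
time_s: 7.75
tcp_pos: [0.5473, -0.1006, 0.1692]
force: [-0.4, 0.3, 0.2]
opening: 0.134
time_s: 8.0
tcp_pos: [0.5477, -0.1007, 0.168]
force: [0.0, 0.4, 3.4]
opening: 0.142
time_s: 8.25
tcp_pos: [0.5484, -0.1008, 0.1675]
force: [-1.4, 0.8, 12.7]
opening: 0.139
```

```bash
for i in 1 2; do python3 -m crank '[[[0,0,1],0,8],[[0,0,2],0,8],[[0,0,2],0,8]]' 60 | grep -E "time|tcp_pos|force|open"; done
```

```text
time_s: 8.5
tcp_pos: [0.5491, -0.1009, 0.1672]
force: [-3.5, 2.5, 22.3]
opening: 0.134
time_s: 8.75
tcp_pos: [0.5499, -0.101, 0.1669]
force: [-4.5, 3.5, 32.4]
opening: 0.139
```

```bash
python3 -m crank '[[[0,0,-10],0,8],[[0,0,-30],0,8],[[0,0,-55],0,8],[[0,0,-80],0,8],[[0,0,-95],0,8],[[0,0,-95],0,8],[[0,0,-95],0,8]]' 60
python3 -c "
from h import *
to(.5356,-.1510,.25)
cv2.imwrite('pics/wrist5.png',robot.get_image('wrist')[:,:,::-1])"
```

```text
time_s: 9.33
tcp_pos: [0.5476, -0.1008, 0.2568]
tool_rot: [0.0, 0.987, 0.164, 0.001]
force: [-0.9, 0.2, -0.8]
opening: 0.137
t 9.33 tcp [ 0.5476 -0.1008  0.2568] F [-0.9  0.2 -0.8] open 0.137 shift mm [-27.5  43.7   6.8] yaw x 18.8 tilt [ 0.09 -0.04] j [-0.38  0.31  1.59 -0.    1.24  0.86]
```

View pics/wrist5.png

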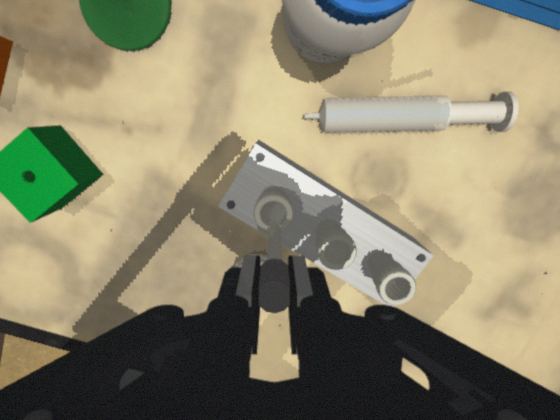

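The swab is still held straight, with cap and rod near (275,280), and mouth 2 shows at about (336,252). Next is vial 2.

```bash
python3 -m crank '[[[-27.5,43.5,0],0,8],[[-27.5,43.5,0],0,8],[[-27.5,43.5,0],0,8],[[-27.5,43.5,0],0,8],[[-27.5,43.5,0],0,8]]' 60
python3 -c "
from h import *
to(.5356,-.1510,.17)"
```

```text
time_s: 9.8
tcp_pos: [0.535, -0.1502, 0.2552]
tool_rot: [-0.001, 0.987, 0.163, -0.001]
force: [0.4, 0.5, -0.3]
opening: 0.137
t 9.8 tcp [ 0.535  -0.1502  0.2552] F [ 0.4  0.5 -0.3] open 0.137 shift mm [ 0.4  1.2 85.2] yaw x 18.8 tilt [-0.11  0.09] j [-0.47  0.31  1.59  0.    1.24  0.77]
```

```bash
python3 -m crank '[[[0.4,0.6,15],0,8],[[0.4,0.6,30],0,8],[[0.4,0.6,45],0,8],[[0.4,0.6,50],0,8],[[0.4,0.6,55],0,8],[[0.4,0.6,60],0,8],[[0.4,0.6,60],0,8]]' 60| grep -E "time|tcp_pos|force|open"
python3 -m crank '[[[0,0,5],0,8],[[0,0,10],0,8],[[0,0,15],0,8],[[0,0,20],0,8],[[0,0,24],0,8],[[0,0,24],0,8],[[0,0,24],0,8]]' 60| grep -E "time|tcp_pos|force|open"
```

```text
time_s: 10.38
tcp_pos: [0.5359, -0.1507, 0.1958]
force: [0.7, -0.2, 0.2]
opening: 0.136
time_s: 10.97
tcp_pos: [0.5358, -0.1511, 0.1721]
force: [-0.8, -0.1, 0.2]
opening: 0.141
```

```bash
for i in 1 2 3 4 5; do python3 -m crank '[[[0,0,1],0,8],[[0,0,2],0,8],[[0,0,2],0,8]]' 60 | grep -E "time|tcp_pos|force|open"; done
```

```text
time_s: 11.22
tcp_pos: [0.536, -0.1512, 0.1704]
force: [-0.9, 0.6, 0.3]
opening: 0.132
time_s: 11.47
tcp_pos: [0.536, -0.1512, 0.1684]
force: [0.8, 0.6, 0.3]
opening: 0.14
time_s: 11.72
tcp_pos: [0.5364, -0.1512, 0.1673]
force: [-0.8, 0.9, 6.1]
opening: 0.134
time_s: 11.97
tcp_pos: [0.5364, -0.1512, 0.1655]
force: [-0.3, 1.7, 6.8]
opening: 0.136
time_s: 12.22
tcp_pos: [0.5365, -0.1512, 0.1651]
force: [-4.9, 2.9, 17.9]
opening: 0.136
```

Vial 1 gave a hard rise to 32 N at the stop. In vial 2 the load stayed flat at 6–7 N while the swab moved 2 mm. It then rose about where my fingertips would meet the rim, so vial 2 is probably the free one. I'll release the swab, check it, and press from above.

```bash
python3 -m crank '[[[0,0,-4],0,8],[[0,0,-4],0,8],[[0,0,-4],0,25],[[0,0,-4],0,35],[[0,0,-4],0,35],[[0,0,-4],0,35],[[0,0,-4],0,35]]' 60| grep -E "time|tcp_pos|force|open"
python3 -m crank '[[[0,0,-20],0,35],[[0,0,-50],0,35],[[0,0,-80],0,35],[[0,0,-80],0,35],[[0,0,-80],0,0],[[0,0,-80],0,0],[[0,0,-80],0,0],[[0,0,-80],0,0]]' 60| grep -E "time|tcp_pos|force|open"
python3 -c "
from h import *
to(.536,-.1512,.19)
for n in('wrist','scene'):cv2.imwrite('pics/%s6.png'%n,robot.get_image(n)[:,:,::-1])
im=cv2.imread('pics/scene6.png')[140:220,300:400];cv2.imwrite('pics/c7.png',cv2.resize(im,None,fx=7,fy=7,interpolation=2))"
```

```text
time_s: 12.8
tcp_pos: [0.5358, -0.1511, 0.1661]
force: [0.2, 0.7, -0.6]
opening: 0.408
time_s: 13.47
tcp_pos: [0.5353, -0.1509, 0.2449]
force: [-1.4, 0.3, 0.8]
opening: 0.0
t 13.47 tcp [ 0.5353 -0.1509  0.2449] F [-1.4  0.3  0.8] open 0.0 shift mm [ 0.7  0.7 54.9] yaw x 18.8 tilt [-0.15  0.08] j [-0.48  0.32  1.6  -0.    1.22  0.77]
```

View pics/wrist6.png

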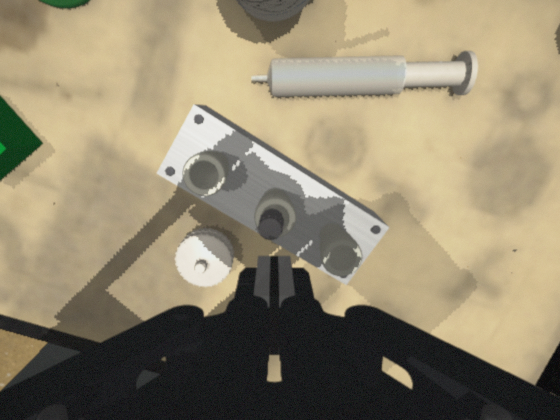

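View pics/c7.png

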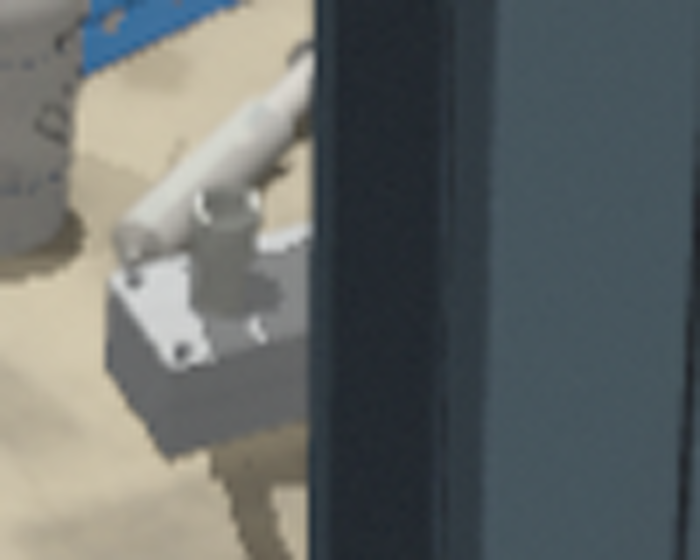

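```bash
python3 -c "
from h import *
im=cv2.imread('pics/wrist6.png')[180:250,220:320];cv2.imwrite('pics/c8.png',cv2.convertScaleAbs(cv2.resize(im,None,fx=7,fy=7,interpolation=2),alpha=2))
for z in (.112,.114):print(plane('wrist',(270,228),z))
print(plane('wrist',(274,217),.092))"
```

```text
[ 0.5364217  -0.14878775  0.112     ]
[ 0.53705289 -0.14859875  0.114     ]
[ 0.53793213 -0.15073278  0.092     ]
```

View pics/c8.png

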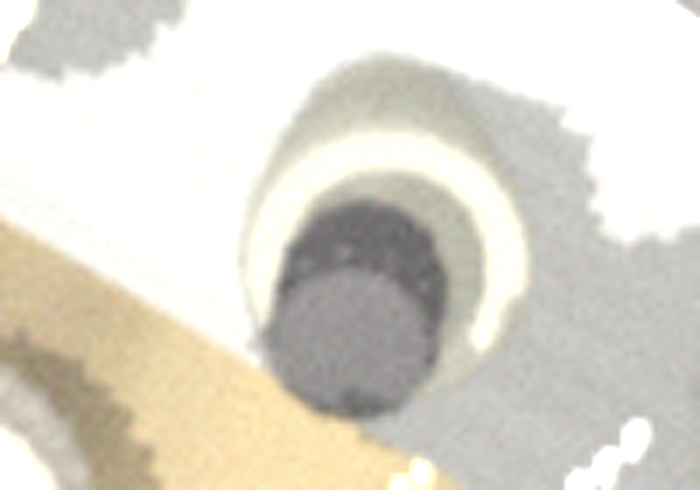

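The swab stands in vial 2. Its cap top at (270,228) leans 2–3 mm from the mouth centre at (275,218). I'll regrip higher on the cap, centre it, push it in, and then press it home.

```bash
python3 -m crank '[[[0.5,0.5,5],0,40],[[0.5,0.5,10],0,40],[[0.5,0.5,25],0,40],[[0.5,0.5,45],0,40],[[0.5,0.5,60],0,40],[[0.5,0.5,68],0,40],[[0.5,0.5,68],0,40],[[0.5,0.5,68],0,40]]' 60| grep -E "time|tcp_pos|force|open"
python3 -m crank '[[[0,0,0],0,25],[[0,0,0],0,15],[[0,0,0],0,8],[[0,0,0],0,8],[[0,0,0],0,8],[[0,0,0],0,8],[[0,0,0],0,8]]' 80| grep -E "time|tcp_pos|force|open"
python3 -m crank '[[[1,0,0],0,8],[[1,0,1],0,8],[[1,0,2],0,8],[[1,0,2],0,8]]' 80| grep -E "time|tcp_pos|force|open"
```

```text
time_s: 14.23
tcp_pos: [0.5365, -0.1514, 0.1781]
force: [-0.6, -0.2, 1.0]
opening: 0.467
time_s: 14.82
tcp_pos: [0.537, -0.1517, 0.1792]
force: [-0.3, -0.1, 5.5]
opening: 0.109
time_s: 15.15
tcp_pos: [0.5381, -0.1514, 0.1773]
force: [0.8, 0.6, 7.4]
opening: 0.103
```

```bash
for i in 1 2; do python3 -m crank '[[[0,0,1],0,8],[[0,0,2],0,8],[[0,0,2],0,8]]' 80 | grep -E "time|tcp_pos|force|open"; done
```

```text
time_s: 15.4
tcp_pos: [0.5381, -0.1514, 0.1753]
force: [0.3, -0.0, 6.4]
opening: 0.11
time_s: 15.65
tcp_pos: [0.5381, -0.1514, 0.1733]
force: [0.1, 0.9, 5.9]
opening: 0.109
```

It yields steadily at about 6–7 N, which confirms vial 2 is free.

```bash
python3 -m crank '[[[0,0,1],0,8],[[0,0,2],0,8],[[0,0,3],0,8],[[0,0,4],0,8],[[0,0,5],0,8],[[0,0,5],0,8]]' 80 | grep -E "time|tcp_pos|force|open"
python3 -m crank '[[[0,0,0],0,8],[[0,0,0],0,25],[[0,0,0],0,40],[[0,0,0],0,40],[[0,0,0],0,40]]' 60| grep -E "time|tcp_pos|force|open"
python3 -m crank '[[[0,0,-10],0,40],[[0,0,-40],0,40],[[0,0,-75],0,40],[[0,0,-75],0,0],[[0,0,-75],0,0],[[0,0,-75],0,0],[[0,0,-75],0,0],[[0,0,-75],0,0]]' 60| grep -E "time|tcp_pos|force|open"
python3 -c "
from h import *
to(.536,-.1512,.18)
cv2.imwrite('pics/wrist7.png',robot.get_image('wrist')[:,:,::-1])
im=cv2.imread('pics/wrist7.png')[160:260,200:340];cv2.imwrite('pics/c9.png',cv2.convertScaleAbs(cv2.resize(im,None,fx=5,fy=5,interpolation=2),alpha=2))"
```

```text
time_s: 16.15
tcp_pos: [0.5381, -0.1514, 0.1683]
force: [0.2, -0.1, 7.2]
opening: 0.109
time_s: 16.57
tcp_pos: [0.5372, -0.151, 0.167]
force: [-0.8, -1.2, -0.3]
opening: 0.467
time_s: 17.23
tcp_pos: [0.5369, -0.1508, 0.2412]
force: [-0.3, 0.5, -0.3]
opening: -0.001
t 17.23 tcp [ 0.5369 -0.1508  0.2412] F [-0.3  0.5 -0.3] open -0.001 shift mm [-0.8  0.2 61.2] yaw x 18.8 tilt [-0.14  0.07] j [-0.47  0.32  1.61  0.    1.22  0.77]
```

View pics/c9.png

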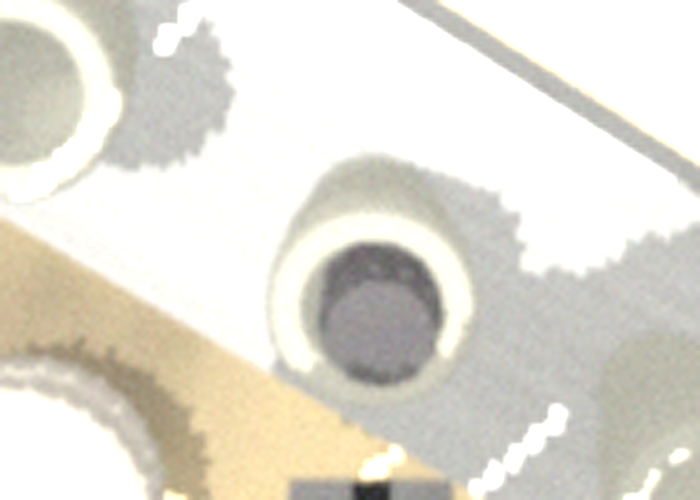

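The cap is partly sunk and centred. Now I'll press with the shut fingertips.

```bash
python3 -m crank '[[[-1,0,20],0,0],[[-1,0,40],0,0],[[-1,0,55],0,0],[[-1,0,60],0,0],[[-1,0,62],0,0],[[-1,0,62],0,0]]' 60| grep -E "time|tcp_pos|force|open"
for i in 1 2 3 4; do python3 -m crank '[[[0,0,1],0,0],[[0,0,2],0,0],[[0,0,3],0,0],[[0,0,3],0,0]]' 60 | grep -E "time|tcp_pos|force"; done
```

```text
time_s: 17.78
tcp_pos: [0.5365, -0.1514, 0.18]
force: [0.1, -0.4, 0.5]
opening: -0.001
time_s: 18.12
tcp_pos: [0.5367, -0.1515, 0.1778]
force: [0.2, 1.0, -0.4]
time_s: 18.45
tcp_pos: [0.5368, -0.1516, 0.1747]
force: [0.5, 1.1, 2.3]
time_s: 18.78
tcp_pos: [0.5373, -0.1517, 0.1726]
force: [0.4, 0.4, 7.2]
time_s: 19.12
tcp_pos: [0.5373, -0.1517, 0.1696]
force: [-1.0, 0.0, 7.1]
```

```bash
for i in 1 2 3; do python3 -m crank '[[[0,0,1],0,0],[[0,0,2],0,0],[[0,0,2],0,0]]' 60 | grep -E "time|tcp_pos|force"; done
```

```text
time_s: 19.37
tcp_pos: [0.5373, -0.1517, 0.1676]
force: [-0.1, 0.5, 7.9]
time_s: 19.62
tcp_pos: [0.5374, -0.1517, 0.1658]
force: [-1.0, 0.8, 8.5]
time_s: 19.87
tcp_pos: [0.5377, -0.1517, 0.1655]
force: [-3.3, 2.0, 18.9]
```

```bash
python3 -m crank '[[[0,0,1],0,0],[[0,0,2],0,0],[[0,0,2],0,0]]' 60 | grep -E "time|tcp_pos|force"
python3 -m crank '[[[0,0,-6],0,0],[[0,0,-20],0,0],[[0,0,-50],0,0],[[0,0,-75],0,0],[[0,0,-75],0,0],[[0,0,-75],0,0]]' 60| grep -E "time|tcp_pos|force"
python3 -c "
from h import *
to(.536,-.1512,.18)
cv2.imwrite('pics/wrist8.png',robot.get_image('wrist')[:,:,::-1])
im=cv2.imread('pics/wrist8.png')[160:260,200:340];cv2.imwrite('pics/c10.png',cv2.convertScaleAbs(cv2.resize(im,None,fx=5,fy=5,interpolation=2),alpha=2))"
```

```text
time_s: 20.12
tcp_pos: [0.5379, -0.1516, 0.1651]
force: [-5.3, 4.2, 32.0]
time_s: 20.62
tcp_pos: [0.5372, -0.1518, 0.2369]
force: [0.0, 0.5, -0.2]
t 20.62 tcp [ 0.5372 -0.1518  0.2369] F [ 0.   0.5 -0.2] open 0.003 shift mm [-1.1 -1.1 56.9] yaw x 18.8 tilt [ 0.18 -0.09] j [-0.48  0.32  1.61  0.    1.2   0.77]
```

View pics/c10.png

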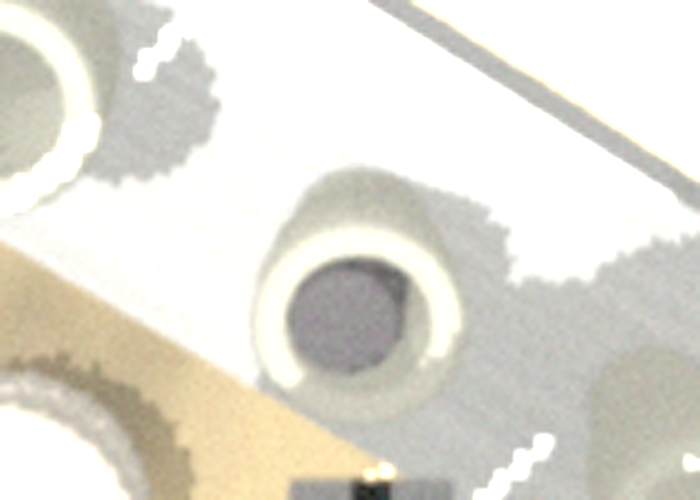

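The cap is sunk and stopped hard at 32 N, with the fingertips about at rim height. I'll retreat and take a last look before handing in.

```bash
python3 -m crank '[[[-40,40,-80],0,0],[[-120,100,-80],0,0],[[-120,100,-80],0,0],[[-120,100,-80],0,0],[[-120,100,-80],0,0],[[-120,100,-80],0,0],[[-120,100,-80],0,0],[[-120,100,-80],0,0],[[-120,100,-80],0,0]]' 60| grep -E "time|tcp_pos|force"
python3 -c "
from h import *
for n in('top','scene'):cv2.imwrite('pics/%s9.png'%n,robot.get_image(n)[:,:,::-1])
a=cv2.imread('pics/top9.png')[160:250,150:430];cv2.imwrite('pics/c11.png',cv2.resize(a,(784,252),interpolation=2))
im=cv2.imread('pics/scene9.png')[140:220,300:400];cv2.imwrite('pics/c12.png',cv2.resize(im,None,fx=7,fy=7,interpolation=2))"
```

```text
time_s: 21.42
tcp_pos: [0.4555, -0.2835, 0.314]
force: [-0.3, 0.5, -0.8]
```

View pics/c11.png

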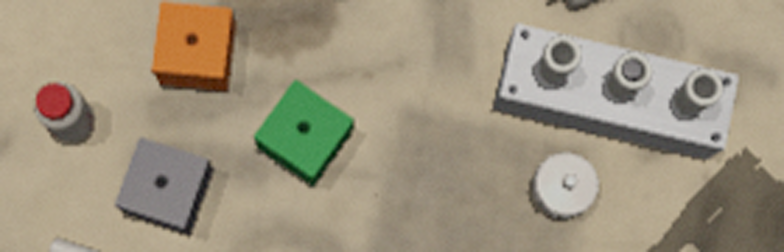

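View pics/c12.png

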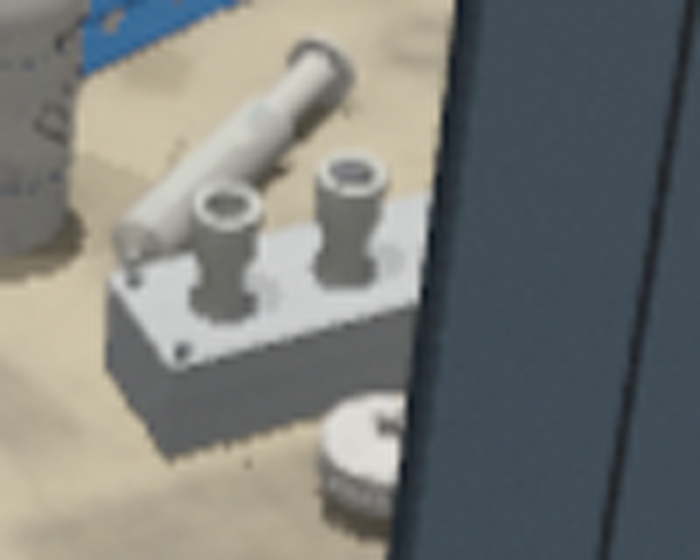

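The top view shows the cap flush in vial 2's mouth, at about (632,70) in the crop. The bottle, disc and stand sit where they were.

```bash
python3 -c "
from cell import robot
print(robot.close_job())"
```

```text
the job is handed in; nothing more can be done
None
```

The swab is pressed home in vial 2, the middle one, and released. I handed the job in at about 21.5 s of the 58 s allowed; no verdict was reported.

- **Finding the free vial:** In vial 1 the rod met a fixed stop about 60 mm down, and the force climbed to 32 N with almost no movement. In vial 2 the wad gave way steadily at 6–8 N. I did not test vial 3.
- **Pressing it in:** My first push in vial 2 rose to 18 N about where the fingertips would reach the vial rim. I let go, regripped higher on the cap, straightened a 2–3 mm lean and pushed it part way. I then pressed it down with the shut fingertips until it stopped hard, taking that press to 32 N.
- **Last checks:** The final pictures show the cap sunk in the mouth, within about 2 mm of its centre and upright. The arm was clear and touching nothing. The bottle and filter disc look unmoved; the last crop showed only one end of the pen, so I did not check it closely.
- **Disagreements:** The wrist camera read about 3 mm farther in x than the fixed cameras, so I aimed between them. The final fingertip height came out at 92–93 mm against the expected 94 mm, which is within the measuring error.

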